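# Strip down a power-supply module

## Task

Take the power-supply module apart: lift off the white cover by its handle and stand it on the cork pad, then lift out the board chassis by its heatsink and stand it on the blue mat, and last put the transformer in the yellow tray. Each part ends upright, wholly on or in its place, set down rather than dropped; keep the chassis roughly level, and leave the base pan and the other things on the bench where they are.

Things in the scene. Friction and masses are not known exactly. Their poses are not given: they have to be found in the camera images.
- base_pan: Loose module base, 1.5 kg: dark steel slab 112 (x) x 136 (y) x 6 mm; aluminium walls 3 mm thick rise to z = 20 mm round a well 84 x 108 mm inside, floor z = 6 mm. Origin: centre of the underside; x, y along the sides, z up. Transformer, chassis and cover start on it, origins over its own (transformer within 6 mm) at z = 6 mm, axes parallel (transformer within 5 deg).
- cover: White sheet box open below, 102 (x) x 126 (y) x 83 mm, walls 3 mm, under 0.5 kg. Black handle on top: bar along y, 12 x 12 mm thick, centre z = 109 mm; 56 mm (y) free between its posts, 20 mm below it. Origin: centre of the lower rim. Stands on the base slab round the pan walls, 3 mm play, over the chassis; lift straight up at least 75 mm to clear it.
- chassis: Green board 80 (x) x 106 (y) x 3 mm, top z = 49 mm, on two upright legs (y = +-49.5 mm, 74 x 3 x 46 mm); about 0.3 kg. Fixed black finned heatsink in the middle, 36 (x) x 50 (y) mm, z = 49 to 73 mm: grip across x. Parts at the y ends reach z = 63 mm. Origin: centre between the feet. Stands in the well (3 mm play) over the transformer; lift straight up at least 45 mm.
- transformer: Small mains transformer, grey laminated core 38 (x) x 46 (y) x 39 mm high with yellow coil faces that make it 52 mm long in x, 0.25 to 0.45 kg. Origin: centre of the underside. Grip the core across y. It stands loose on the floor of the pan's well, under the chassis.
- cork_pad: Brown cork pad, fixed, 144 x 144 x 4 mm, the place for the cover. Origin: centre of its underside; top at z = 4 mm; x, y along its sides.
- blue_mat: Blue anti-static mat, fixed, 144 x 144 x 4 mm, with a small steel stud near one corner, the place for the chassis. Origin: centre of its underside; top at z = 4 mm; x, y along its sides.
- tray: Shallow yellow open tray, fixed, 124 x 124 x 20 mm, walls and floor 4 mm thick; the place for the transformer. Origin: centre of its underside; x, y along its sides.
- spool: White reel of solder, 62 mm across, 45 mm high; loose, to be left alone. It stands just in front of the fixed microscope, about 0.45 m tall, which fills roughly x over 0.5 m, y from -0.2 to -0.45 m: swing the arm round in front of it. Origin: centre of its underside.
- bottle: Dispenser bottle with a yellow spout, 59 mm across, 140 mm high; loose, to be left alone. Origin: centre of its underside.
- tape: Roll of white tape lying flat, 46 mm across, 22 mm high; loose, to be left alone. Origin: centre of its underside.

How it is judged:
On the way, in this order (a step that is already met when the one before it is completed fails the run):
1. the cover stands upright on the cork pad, released (x of cover in the frame of cork_pad between -0.04 and 0.04 m and y of cover in the frame of cork_pad between -0.04 and 0.04 m and z of cover in the frame of cork_pad between -0.002 and 0.008 m and angle between cover's own z axis and vertical below 0.06 rad and contact force between the fingers and cover below 0.3 N and linear speed of cover below 0.03 m/s), for 0.2 s.
2. the chassis stands upright on the blue mat, released (x of chassis in the frame of blue_mat between -0.05 and 0.05 m and y of chassis in the frame of blue_mat between -0.05 and 0.05 m and z of chassis in the frame of blue_mat between -0.002 and 0.008 m and angle between chassis's own z axis and vertical below 0.06 rad and contact force between the fingers and chassis below 0.3 N and linear speed of chassis below 0.03 m/s), for 0.2 s.
3. the transformer stands in the yellow tray, released (x of transformer in the frame of tray between -0.05 and 0.05 m and y of transformer in the frame of tray between -0.05 and 0.05 m and z of transformer in the frame of tray between -0.002 and 0.01 m and angle between transformer's own z axis and vertical below 0.1 rad and contact force between the fingers and transformer below 0.3 N and linear speed of transformer below 0.03 m/s), for 0.2 s.
At the end, for the whole second after the job is handed in: Upright, at rest, released: cover on cork pad (3 deg, centre within 40 mm of the pad centre along each side), chassis on blue mat (3 deg, 50 mm), transformer on the yellow tray floor (6 deg, 50 mm). Base pan flat and moved under 50 mm; reel, bottle, tape roll moved under 40 mm (all of step 1 and all of step 2 and all of step 3 and distance of base_pan from where it was at the start of the episode below 0.05 m and angle between base_pan's own z axis and vertical below 0.05 rad and distance of each of spool, bottle, tape from where it was at the start of the episode below 0.04 m); the robot touches nothing.
It fails at once if a part is dropped (falls free of the fingers faster than 0.6 m/s) ((contact force between the fingers and cover below 0.1 N and linear speed of cover above 0.6 m/s) or (contact force between the fingers and chassis below 0.1 N and linear speed of chassis above 0.6 m/s) or (contact force between the fingers and transformer below 0.1 N and linear speed of transformer above 0.6 m/s)).
It fails at once if the chassis is tipped by more than 30 degrees (angle between chassis's own z axis and vertical above 0.52 rad).
It fails at once if the reel, the bottle or the tape roll is moved by more than 40 mm (distance of any of spool, bottle, tape from where it was at the start of the episode above 0.04 m).
It also fails if it takes over 72 s, if anything falls off the work surface, if the arm or the gripper's body presses on something with over 40 N, if the wrist force passes 120 N, or if a joint passes its speed limit or range.

## Robot

A 6-joint arm with a two-finger parallel gripper is mounted at the origin on a cart in front of the work surface, level with it; the furniture and walls round the work are solid. World frame = base frame: x ahead of the robot, y to its left, z up, the work surface at z = 0. Lengths are in m, angles in rad, forces in N, time in s.
With the tool pointing down it reaches from about 0.325 to 0.775 m from the base axis. Payload 5.5 kg.
Tool frame: the origin (TCP) lies between the finger pads; the fingertips stand 8 mm ahead of it and the grasp point (between the pads) lies 11 mm behind it (tcp_to_tips is the distance from the TCP to the fingertips, in m); z points along the fingers, y is the line along which they close (so a half turn about z gives the same grasp; the last joint's range is limited). The gripper opens to 88 mm and grips with 3 to 60 N. Pads are 20 mm wide; open, the fingers measure 115 mm over their backs; the gripper's body (75 mm by 178 mm) begins 61 mm behind the grasp point.
Start: joints at [1.197, 0.091, 1.231, -0, 1.82, -0.057], TCP at [0.187, 0.57, 0.231] pointing down, gripper open.
Joint ranges: [-2.87, 2.87], [-0.86, 2.18], [0.17, 2.46], [-1.51, 4.65], [0.06, 2.69], [-2.65, 2.65]. Speed limits (rad/s): [2.57, 2.57, 3.01, 3.14, 3.14, 3.14].

## Interface

Orientations are given as a unit quaternion [w, x, y, z].
In Python, from bench import * gives the robot as it stands. Calls block until the motion is done:
- move_to(position, orientation): joint-space move of the TCP to a pose.
- move_l(position, speed=0.15, orientation=None): straight line of the TCP; orientation=None keeps the orientation; speed is the mean speed in m/s.
- movej(angles): joint-space move.
- gripper_open() and close(): open the fingers fully, or close them until they stop; the grip force is fixed at half the most.
- hold(seconds).
- inverse_kinematics(position, orientation): joint angles nearest the present ones, or None.
- state(): the state.
- get_image(name): name is "scene" or "top" or "wrist"; returns a dict with "frame" (400x640x3 uint8, blue, green, red), "depth" (400x640 float32, m along the optical axis (not along the pixel's ray), 0 where there is no reading), "camera_matrix" (3x3 intrinsics, pixels), "view" (4x4, takes a point from world to camera coordinates). Camera axes: x right, y up, looking along -z (the intrinsics and any distortion apply to the point x, -y, -z); pixel columns grow to the right and rows downward; lengths in m; the calibration is good to about 2 mm. A picture is of the moment at which its call begins.
A pose or a line that the arm cannot do raises IKError and nothing moves.
- job_done(): hands the job in; it is judged then, once.
The state is a dict: "time": time; "joint_pos": joint angles; "dq": joint speeds; "joint_torque": joint torques, N m; "ee_pos": TCP position; "ee_rot": TCP orientation; "ft_force": force on the tool from outside, world axes, zero at the start; "moment": the same for the moment, N m; "finger_gap": finger opening in m; "finger_force": force on a finger pad.
Only numpy, scipy, OpenCV 4.12 (cv2) and the standard library are available. Lean on these libraries where they do the work, as an engineer would, in place of code of your own. Each camera call takes 0.05 s, during which the arm holds its last target. There are 200 camera calls.

## Working session

There is one attempt and no reset: what is moved stays moved. The work goes in short steps, each a Python script; the robot and the scene stay as the last script left them, time stands still between calls to the robot, and variables do not carry over. Pictures are saved under pics/ and viewed, at most 10 in all, crops included, and the job is handed in when it is done.

```bash
ls; mkdir -p pics
python3 - <<'E'
from bench import *
import cv2,numpy as np
for n in ("scene","top"):
    r=get_image(n); cv2.imwrite(f"pics/{n}0.png",r["frame"]); np.savez(f"{n}0.npz",**{k:r[k] for k in("frame","depth","camera_matrix","view")})
    print(n,r["camera_matrix"].tolist(),np.round(r["view"],3).tolist(),[k for k in r])
s=state();print(s)
E
```

```text
pics
scene [[464.8582757218814, 0.0, 315.10847422618957], [0.0, 464.8582757218814, 196.06167661670688], [0.0, 0.0, 1.0]] [[0.812, -0.584, -0.004, -0.437], [0.31, 0.426, 0.85, -0.172], [-0.495, -0.691, 0.527, -0.738], [0.0, 0.0, 0.0, 1.0]] ['frame', 'depth', 'camera_matrix', 'view']
top [[505.3630221716866, 0.0, 311.82755700527184], [0.0, 505.3630221716866, 193.69998798847297], [0.0, 0.0, 1.0]] [[0.007, -1.0, 0.004, -0.039], [0.981, 0.008, 0.196, -0.516], [-0.196, 0.003, 0.981, -1.143], [0.0, 0.0, 0.0, 1.0]] ['frame', 'depth', 'camera_matrix', 'view']
{'time': 0.1, 'joint_pos': array([ 1.19726950e+00,  9.17371363e-02,  1.23175812e+00, -3.74538274e-06,
        1.81981890e+00, -5.66990124e-02]), 'dq': array([ 0.00104422, -0.00131393, -0.00358681,  0.00137946, -0.00049079,
        0.0002994 ]), 'joint_torque': array([ 2.35143183e-03, -4.47858489e+01, -4.07569313e+01,  6.99947728e-02,
        2.84703251e-02, -1.29935734e-04]), 'ee_pos': array([0.18683909, 0.56989265, 0.2296519 ]), 'ee_rot': array([-1.81960063e-04,  1.57752568e-01,  9.87478297e-01, -8.41298230e-04]), 'ft_force': array([-0.31562565, -0.98381693,  0.32526649]), 'moment': array([0.02615153, 0.00415554, 0.02537478]), 'finger_force': 0.0, 'finger_gap': 0.08778355932159274}
```

View pics/scene0.png

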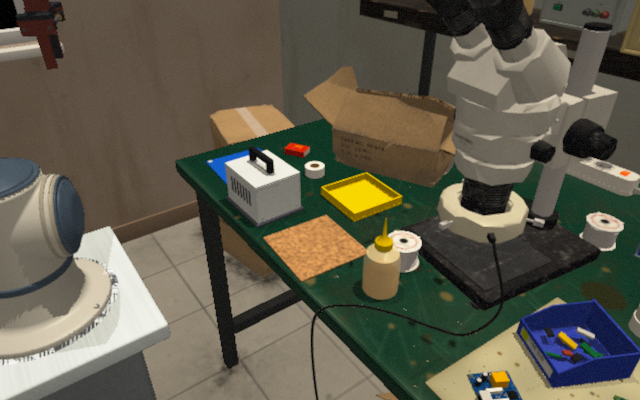

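View pics/top0.png

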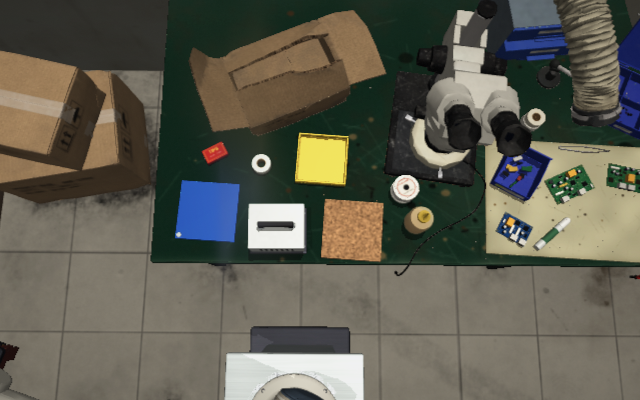

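The top view shows the mat at about (208,211), the cover with its dark handle at (276,226), cork at (352,230), tray at (322,159), tape at (261,163), reel at (404,189) and bottle at (419,221). The scene view shows the same layout, with the microscope to the right and the carton behind.

```bash
cat > h.py <<'E'
import cv2,numpy as np
def ray(r,uv):
    uv=np.atleast_2d(np.float64(uv)); K=r["camera_matrix"]; V=r["view"]; R=V[:3,:3]; c=-R.T@V[:3,3]
    d=np.c_[(uv[:,0]-K[0,2])/K[0,0],-(uv[:,1]-K[1,2])/K[1,1],-np.ones(len(uv))]@R
    return c,d
def plane(r,uv,z):
    c,d=ray(r,uv); return c+d*((z-c[2])/d[:,2])[:,None]
def cloud(r):   # HxWx3 world points from depth (nan where none)
    h,w=r["depth"].shape; u,v=np.meshgrid(np.arange(w),np.arange(h)); c,d=ray(r,np.c_[u.ravel(),v.ravel()])
    D=r["depth"].ravel()[:,None].astype(float); D[D==0]=np.nan
    return (c+d*D).reshape(h,w,3)
def tri(r1,uv1,r2,uv2):
    c1,d1=ray(r1,uv1);c2,d2=ray(r2,uv2);d1=d1[0];d2=d2[0]
    s=np.linalg.lstsq(np.c_[d1,-d2],c2-c1,rcond=None)[0]; p,q=c1+s[0]*d1,c2+s[1]*d2
    return (p+q)/2,np.linalg.norm(p-q)
def hsvmask(f,lo,hi,roi=None):
    m=cv2.inRange(cv2.cvtColor(f,cv2.COLOR_BGR2HSV),np.array(lo),np.array(hi))
    if roi: k=np.zeros_like(m);a,b,c,d=roi;k[b:d,a:c]=1;m=m*k
    n,l,st,_=cv2.connectedComponentsWithStats(m)
    return (l==1+st[1:,4].argmax()).astype(np.uint8)
def outline(m): return max(cv2.findContours(m,0,cv2.CHAIN_APPROX_NONE)[0],key=cv2.contourArea)[:,0]
def rect(p): # world xy pts -> centre,(sizes),angle of side closest to x axis
    (c,(w,h),a)=cv2.minAreaRect(np.float32(p[:,:2]*1000)); 
    a=(a+45)%90-45; return np.round(c,1),np.round((w,h),1),round(a,2)
E
python3 - <<'E'
from h import *
T=dict(np.load("top0.npz"));S=dict(np.load("scene0.npz"))
P={n:cloud(r) for n,r in(("T",T),("S",S))}
M={"mat":((100,120,60),(130,255,255),(165,170,250,250),(200,145,262,190)),
 "cork":((5,60,60),(20,220,255),(315,190,390,270),(260,210,370,285)),
 "tray":((22,120,80),(35,255,255),(285,125,355,195),(315,165,410,225)),
 "cover":((0,0,150),(180,60,255),(240,195,312,262),(220,140,305,230)),
 "tape":((0,0,120),(180,70,255),(245,148,275,178),(300,155,330,182)),
 "spool":((0,0,120),(180,60,255),(385,170,420,205),(383,225,425,275))}
ov={"T":T["frame"].copy(),"S":S["frame"].copy()}
for k,(lo,hi,rt,rs) in M.items():
    for n,r,roi in(("T",T,rt),("S",S,rs)):
        m=hsvmask(r["frame"],lo,hi,roi); p=P[n][cv2.erode(m,np.ones((3,3)))>0]; z=np.nanmedian(p[:,2])
        o=outline(m); cv2.drawContours(ov[n],[o],-1,(255,0,255),1)
        print(k,n,m.sum(),"z med %.4f"%z,np.round(np.nanpercentile(p[:,2],[5,95]),4),"rect",*rect(plane(r,o,z)))
# handle: dark, in cover area
for n,r,roi in(("T",T,(250,210,302,242)),("S",S,(243,144,280,176))):
    m=hsvmask(r["frame"],(0,0,0),(180,255,70),roi); p=P[n][m>0]; p=p[p[:,2]>.105]
    print("handle",n,m.sum(),len(p),"z",np.nanpercentile(p[:,2],[50,90]),rect(plane(r,outline(m),.121)),rect(p), p.mean(0))
    cv2.drawContours(ov[n],[outline(m)],-1,(0,255,0),1)
c=np.hstack([ov["T"][120:270,160:440],ov["S"][130:280,180:440]]); cv2.imwrite("pics/ov.png",cv2.resize(np.vstack([np.pad(ov["T"][120:270,160:440],((0,0),(0,0),(0,0))),np.pad(ov["S"][130:280,180:440],((0,0),(0,20),(0,0)))]),None,fx=2,fy=2,interpolation=0))
# bottle
q=P["T"][200:240,400:440].reshape(-1,3);q=q[q[:,2]>.05];print("bottle",q.mean(0),q.max(0))
E
```

```text
mat T 3501 z med 0.0041 [-0.      0.0081] rect [481.4 219.2] [145.7 145.7] -3.5
mat S 433 z med 0.0041 [0.0025 0.0058] rect [442.8 254.5] [175.3  90.8] 41.64
cork T 3556 z med 0.0036 [-0.0003  0.0076] rect [ 437.2 -133.9] [145.6 144.9] -3.71
cork S 3922 z med 0.0044 [0.0029 0.0059] rect [ 440.  -136.8] [149.6 146.7] -3.67
tray T 2547 z med 0.0041 [-0.0002  0.0189] rect [615.2 -59.4] [127.4 128.7] -4.05
tray S 2471 z med 0.0058 [0.0031 0.0201] rect [622.8 -51.5] [153.5 147.1] -3.89
cover T 2101 z med 0.0888 [0.0853 0.0924] rect [434.8  45.6] [ 97.8 127.4] 0.44
cover S 1169 z med 0.0893 [0.088  0.0905] rect [437.2  42.6] [103.9 131.5] 0.55
tape T 243 z med 0.0217 [0.0178 0.0254] rect [597.6  89.8] [46.4 45.4] -44.77
tape S 259 z med 0.0205 [0.0091 0.0236] rect [592.5  79.4] [77.6 47. ] -36.1
spool T 498 z med 0.0449 [0.0415 0.0485] rect [ 534.8 -258.7] [62.4 62.1] -37.64
spool S 461 z med 0.0459 [0.0445 0.0474] rect [ 544.7 -262.4] [65.2 51.1] -20.88
handle T 185 174 z [0.12039591 0.12318488] (array([432.3,  45.3]), array([11.1, 74.8]), 0.43) (array([433.5,  45.5]), array([ 9.6, 75.1]), 0.52) [0.43345193 0.04531296 0.12026312]
handle S 482 194 z [0.11900176 0.12162708] (array([426.6,  27.3]), array([127.6,  73.9]), -31.93) (array([434.8,  42.5]), array([11.1, 81.4]), 0.42) [0.43393777 0.03761665 0.11721002]
bottle [ 0.45412504 -0.28190671  0.08070214] [ 0.48630957 -0.25778736  0.14205881]
```

View pics/ov.png

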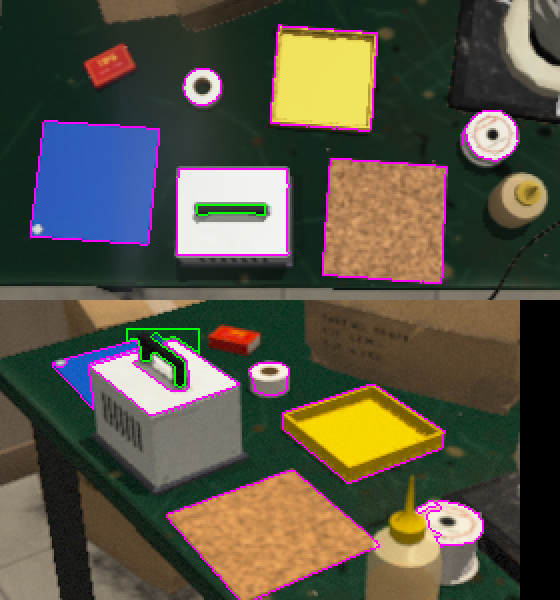

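The overlay outlines match the mat, cover, cork, tray and tape in both views. Heights agree between views: mat and cork 4 mm, cover top 89 mm, bar top 121 mm. The handle mask in the scene view is polluted by background. Positions agree to within 3 mm, so I'm grasping the cover now.

```bash
cat >> h.py <<'E'
from bench import *
def q(deg): # tool down, finger closing line at yaw deg from world x
    a=np.radians(45+deg/2); return [0,np.cos(a),np.sin(a),0]
def fz(): hold(0.15); return state()["ft_force"][2]
def setdown(x,y,z,n=5):  # from 4 mm above nominal z, creep until the load is taken up
    move_l([x,y,z+.004],.08); f0=fz()
    for k in range(n+3):
        move_l([x,y,z+.003-k*.001],.02); f=fz()
        if f-f0>2: break
    print("setdown dz %.4f"%(.003-k*.001),"f0 %.2f f %.2f"%(f0,f)); gripper_open(); hold(.3)
def rep(t): s=state(); print(t,"t %.2f"%s["time"],np.round(s["ee_pos"],4),"F",np.round(s["ft_force"],2),"gap %.4f"%s["finger_gap"],"ff %.1f"%s["finger_force"])
def snap(n,f):
    r=get_image(n); r={k:r[k] for k in("frame","depth","camera_matrix","view")}; np.savez(f+".npz",**r); cv2.imwrite(f"pics/{f}.png",r["frame"]); return r
E
python3 - <<'E'
from h import *
x,y=.4345,.0445
move_to([x,y,.20],q(0.5)); rep("above")
move_l([x,y,.105],.15); rep("down"); close(); rep("closed")
move_l([x,y,.125],.05); rep("lift20"); move_l([x,y,.215],.15); hold(.2);rep("up")
snap("top","top1");snap("scene","scene1")
P=cloud(dict(np.load("scene1.npz")));
E
```

```text
above t 2.19 [0.4346 0.0451 0.2001] F [-0.2  -0.55  0.11] gap 0.0879 ff 0.0
down t 2.98 [0.4349 0.0447 0.106 ] F [ 1.35 -0.64  0.39] gap 0.0877 ff 0.0
closed t 4.12 [0.4347 0.0445 0.105 ] F [ 0.85  0.4  -0.4 ] gap 0.0116 ff 30.0
lift20 t 4.67 [0.4345 0.0445 0.1251] F [ 0.21  0.33 -3.76] gap 0.0114 ff 30.0
up t 5.62 [0.434  0.0445 0.2136] F [ 0.9   0.03 -3.21] gap 0.0120 ff 30.0
```

View pics/scene1.png

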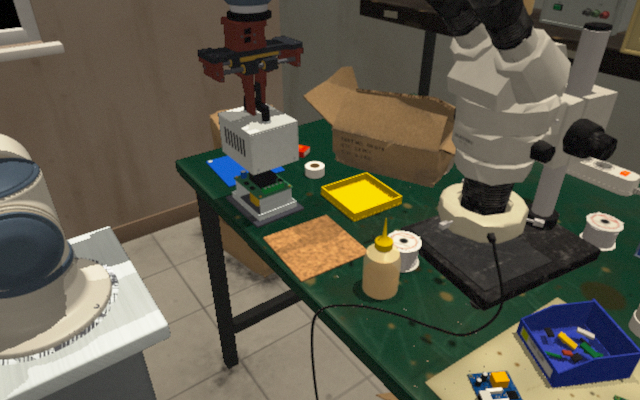

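The scene picture shows the cover hanging level in the gripper at (260,138), with the green chassis still in the pan below at (265,192). I'll place the cover on the cork and then look at the chassis.

Run:
```python
from h import *
x,y=.4385,-.1355
move_l([x,y,.215],.2,q(-3.7)); rep("over cork")
setdown(x,y,.103); rep("released"); move_l([x,y,.20],.15)
snap("wrist","w_cover")
move_to([.4345,.0445,.26],q(0.5)); hold(.3); rep("look")
a=snap("wrist","w1"); move_l([.4345,.0845,.26],.2);hold(.3); snap("wrist","w2"); snap("top","top2"); snap("scene","scene2")
print(np.round(a["view"],3).tolist())
P=cloud(a); print([np.round(P[v,u],3).tolist() for u,v in((320,200),(100,200),(540,200),(320,50),(320,350))])
cv2.imwrite("pics/w12.png",np.vstack([cv2.resize(np.hstack([a["frame"],cv2.imread("pics/w2.png")]),(800,250)),cv2.resize(np.hstack([cv2.imread("pics/top2.png"),cv2.imread("pics/scene2.png")]),(800,250))]))
```

```text
over cork t 6.78 [ 0.4385 -0.1348  0.2151] F [-0.09  0.36 -3.72] gap 0.0115 ff 30.0
setdown dz -0.0010 f0 -3.71 f 3.11
released t 11.96 [ 0.4385 -0.1355  0.102 ] F [ 0.23 -0.31 -0.26] gap 0.0882 ff 0.0
look t 13.89 [0.4345 0.0436 0.2594] F [-0.5   0.02  0.68] gap 0.0879 ff 0.0
[[1.0, 0.007, -0.001, -0.434], [-0.006, 0.958, -0.288, 0.005], [-0.001, 0.288, 0.958, -0.431], [0.0, 0.0, 0.0, 1.0]]
[[0.436, 0.013, 0.056], [0.149, -0.009, -0.011], [0.715, -0.001, 0.001], [0.435, 0.172, 0.003], [0.434, 0.068, 0.35]]
```

View pics/w12.png

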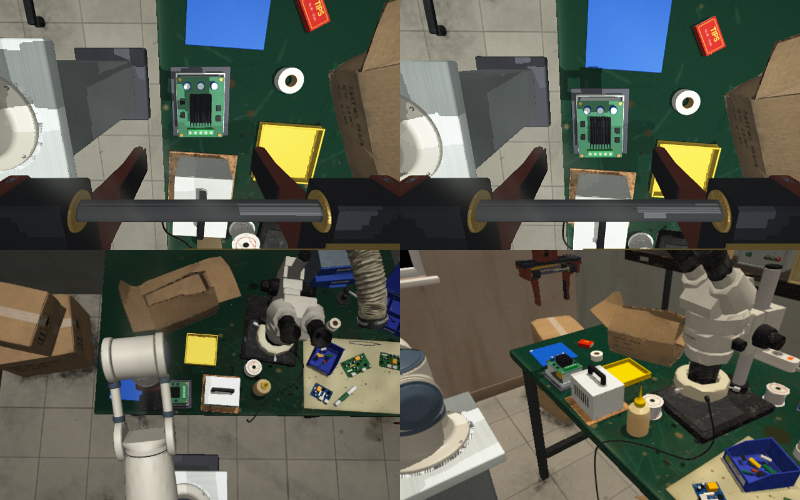

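The wrist views show the green chassis in the pan with the black heatsink at about (322,172) in w1 and (320,204) in w2. The lower pictures show the cover standing on the cork, clear of bottle and reel.

Run:
```python
from h import *
W=[dict(np.load(f"w{i}.npz")) for i in(1,2)]; cs=[];g=[]
for r,v0 in zip(W,(0,32)):
    P=cloud(r); roi=(270,95+v0,380,240+v0)
    m=hsvmask(r["frame"],(45,60,50),(90,255,255),roi); o=outline(m)
    z=np.nanmedian(P[m>0][:,2]); print("board z %.4f"%z,rect(plane(r,o,.055)))
    k=P[roi[1]:roi[3],roi[0]:roi[2]].reshape(-1,3); 
    s=hsvmask(r["frame"],(0,0,0),(180,255,75),(295,140+v0,348,208+v0)); p=P[s>0]
    t=p[p[:,2]>.072]; print("sink n",s.sum(),"z pct",np.round(np.nanpercentile(t[:,2],[50,90]),4),"cloud rect",rect(t),"contour@.079",rect(plane(r,outline(s),.079)))
    cs.append(cv2.minAreaRect(o)[0]); g.append(cv2.minAreaRect(outline(s))[0])
print("tri board",tri(W[0],cs[0],W[1],cs[1]),"sink",tri(W[0],g[0],W[1],g[1]))
# cover pose check
for n,roi in(("top2",(300,190,400,270)),):
    r=dict(np.load(n+".npz")); m=hsvmask(r["frame"],(0,0,150),(180,60,255),roi); z=np.nanmedian(cloud(r)[m>0][:,2]); print("cover z",z,rect(plane(r,outline(m),.087)))
r=dict(np.load("top0.npz"));m=hsvmask(r["frame"],(22,120,80),(35,255,255),(285,125,355,195));print("tray rim",rect(plane(r,outline(m),.02)))
```

```text
board z 0.0013 (array([440.8,  45.4]), array([124.5, 157.3]), 0.39)
sink n 1671 z pct [0.0794 0.0804] cloud rect (array([435.9,  44.4]), array([34.9, 49.8]), 0.35) contour@.079 (array([435.8,  45.8]), array([52.9, 34.9]), -0.13)
board z 0.0012 (array([441.6,  49.3]), array([128.4, 166.6]), 0.41)
sink n 1608 z pct [0.0794 0.0803] cloud rect (array([435.8,  44.5]), array([34.1, 50.3]), 1.05) contour@.079 (array([434.5,  46.5]), array([37.5, 57.6]), 2.36)
tri board (array([0.44156752, 0.04138217, 0.01113348]), np.float64(0.000793661797764331)) sink (array([0.43535443, 0.0444556 , 0.07063407]), np.float64(0.0014005971571039839))
cover z 0.08668155046787152 (array([ 437.6, -134.3]), array([126.4, 101.6]), -3.87)
tray rim (array([610.8, -59. ]), array([125.7, 127. ]), -4.05)
```

Run:
```python
from h import *
x,y=.4355,.0445
move_to([x,y,.15],q(0.5)); move_l([x,y,.066],.12); rep("down"); close(); rep("closed")
move_l([x,y,.085],.05); rep("lift"); move_l([x,y,.145],.12); rep("up")
if state()["finger_gap"]<.03: raise SystemExit("lost")
x,y=.4815,.219
move_l([x,y,.145],.15,q(-3.5)); rep("over mat")
setdown(x,y,.064); rep("rel"); move_l([x,y,.16],.12)
move_to([.4345,.0445,.24],q(90)); hold(.3); rep("look")
a=snap("wrist","w3"); move_l([.4645,.0445,.24],.2);hold(.3); b=snap("wrist","w4"); s=snap("scene","scene3")
cv2.imwrite("pics/w34.png",np.vstack([cv2.resize(np.hstack([a["frame"],b["frame"]]),(800,250)),cv2.resize(s["frame"][80:300,100:500],(594,327))[:, :594] if 0 else np.pad(cv2.resize(s["frame"][100:300,120:440],(512,320)),((0,0),(0,288),(0,0)))]))
```

```text
down t 16.13 [0.4361 0.0446 0.0671] F [ 0.14 -0.23 -0.45] gap 0.0881 ff 0.0
closed t 16.98 [0.4357 0.0445 0.066 ] F [ 1.05  0.09 -0.48] gap 0.0356 ff 30.0
lift t 17.52 [0.4356 0.0445 0.0852] F [-0.72 -0.09 -4.05] gap 0.0357 ff 30.0
up t 18.17 [0.4353 0.0445 0.1443] F [ 0.53  0.24 -4.03] gap 0.0354 ff 30.0
over mat t 19.52 [0.4815 0.2184 0.145 ] F [ 0.27 -0.86 -2.93] gap 0.0358 ff 30.0
setdown dz -0.0010 f0 -2.32 f 4.57
rel t 24.01 [0.4815 0.219  0.063 ] F [-0.59 -0.29  0.62] gap 0.0873 ff 0.0
look t 26.98 [0.4345 0.0446 0.2399] F [ 0.99  0.61 -0.59] gap 0.0877 ff 0.0
```

View pics/w34.png

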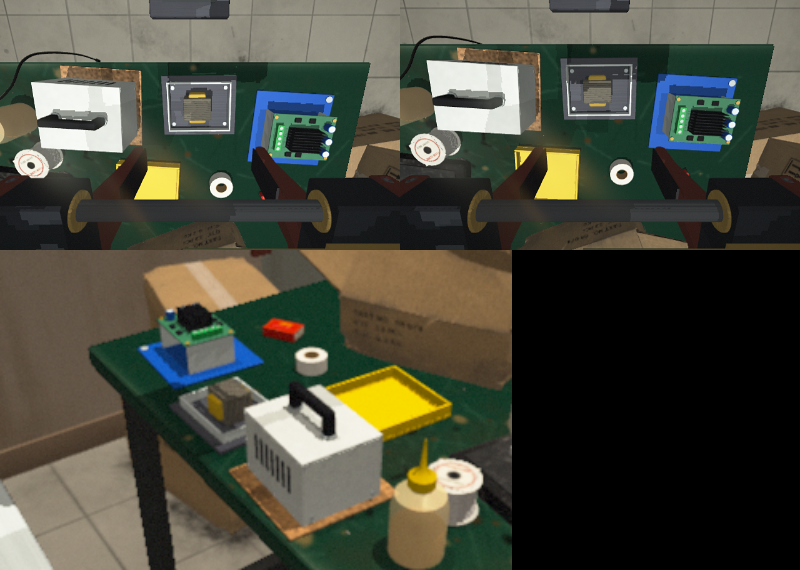

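The wrist views show the transformer in the pan at about (317,171) in w3 and (957-640,147) in w4. The scene view shows the chassis upright on the blue mat and the cover on the cork.

Run:
```python
from h import *
W=[dict(np.load(f"w{i}.npz")) for i in(3,4)]; c=[]
for r in W:
    P=cloud(r); n=(abs(P[...,0]-.4345)<.04)&(abs(P[...,1]-.0445)<.05)
    z=P[...,2]; top=n&(z>.035)&(z<.06); p=P[top]
    print("n",top.sum(),"z",np.round(np.nanpercentile(p[:,2],[10,50,90]),4),rect(p),rect(p[p[:,2]>.043]),"mean",p.mean(0))
    hs=cv2.cvtColor(r["frame"],cv2.COLOR_BGR2HSV)
    core=n&(z>.043)&~((hs[...,0]>15)&(hs[...,0]<35)&(hs[...,1]>140)); print("core",core.sum(),rect(P[core]))
    m=hsvmask((core*255).astype(np.uint8)[...,None].repeat(3,2),(0,0,200),(180,255,255)); c.append(cv2.minAreaRect(outline(m))[0])
    print("ray@.045",rect(plane(r,outline(m),.045)))
print("tri",tri(W[0],c[0],W[1],c[1]))
r=W[1];P=cloud(r);n=(abs(P[...,0]-.4815)<.09)&(abs(P[...,1]-.219)<.09)&(P[...,2]>.07)&(P[...,2]<.09);print("sink on mat",np.nanmedian(P[n][:,2]),rect(P[n]))
```

```text
n 1884 z [0.0391 0.0444 0.0454] (array([433.8,  40.7]), array([51.3, 46.4]), 1.25) (array([433.9,  40.7]), array([38. , 46.5]), 0.14) mean [0.4323273  0.04059478 0.04355437]
core 36590 (array([426.3,  44.5]), array([100. ,  53.3]), -0.12)
ray@.045 (array([616.4,  45.2]), array([231.6, 609. ]), 0.02)
n 1990 z [0.0392 0.0444 0.0455] (array([434.1,  40.4]), array([50.7, 45.8]), 0.65) (array([434.1,  40.3]), array([38. , 45.8]), 0.93) mean [0.43284957 0.04071064 0.04358077]
core 36220 (array([444.9,  44.5]), array([100. ,  59.3]), -0.01)
ray@.045 (array([646.6,  44.1]), array([232. , 609.4]), 0.02)
tri (array([-0.19339487,  0.04322079,  1.17425171]), np.float64(0.02380540170586144))
sink on mat 0.0759996623346183 (array([481.1, 218.2]), array([50.8, 35.7]), -3.95)
```

Run:
```python
from h import *
x,y=.434,.0405
move_to([x,y,.12],q(90.7)); move_l([x,y,.034],.1); rep("down"); close(); rep("closed")
if state()["finger_gap"]<.04: raise SystemExit("miss")
move_l([x,y,.055],.05); rep("lift"); move_l([x,y,.13],.12); rep("up")
x,y=.611,-.059
move_l([x,y,.13],.15,q(86)); rep("over tray")
setdown(x,y,.032); rep("rel"); move_l([x,y,.15],.12)
move_to([.47,.10,.35],q(0)); hold(.3); rep("clear")
a=snap("top","top5"); s=snap("scene","scene5")
cv2.imwrite("pics/fin.png",np.vstack([cv2.resize(a["frame"][110:270,150:470],(560,280)),cv2.resize(s["frame"][120:300,120:440],(560,315))]))
P=cloud(a)
def box(n,cx,cy,h,lo,hi):
    k=(abs(P[...,0]-cx)<h)&(abs(P[...,1]-cy)<h)&(P[...,2]>lo)&(P[...,2]<hi); print(n,k.sum(),np.nanmedian(P[k][:,2]),rect(P[k]))
box("transf",.611,-.059,.055,.035,.06);box("cover",.4385,-.1355,.08,.08,.095)
for n,roi,z in(("tape",(245,148,275,178),.022),("spool",(385,170,420,205),.045)):
    m=hsvmask(a["frame"],(0,0,120),(180,70,255),roi);print(n,rect(plane(a,outline(m),z)))
```

```text
down t 29.31 [0.4345 0.0405 0.0348] F [0.21 0.06 0.22] gap 0.0875 ff 0.0
closed t 30.03 [0.434  0.0406 0.034 ] F [-0.09  0.98  0.23] gap 0.0459 ff 30.0
lift t 30.60 [0.4341 0.0405 0.0552] F [ 0.91 -0.57 -3.37] gap 0.0462 ff 30.0
up t 31.38 [0.4337 0.0405 0.1291] F [ 0.32  0.25 -3.48] gap 0.0454 ff 30.0
over tray t 32.88 [ 0.6107 -0.0587  0.1301] F [ 0.47  0.26 -2.59] gap 0.0459 ff 30.0
setdown dz -0.0010 f0 -2.99 f 6.36
rel t 37.46 [ 0.611 -0.059  0.031] F [ 0.42 -0.82  1.09] gap 0.0877 ff 0.0
clear t 40.48 [0.4701 0.0998 0.3496] F [ 0.34 -0.65  0.3 ] gap 0.0878 ff 0.0
transf 337 0.04189620181222331 (array([609.8, -55.7]), array([51.3, 46.1]), 0.42)
cover 2280 0.08661328443453187 (array([ 437.6, -133.3]), array([126.2, 102.8]), -3.83)
tape (array([587.4, 100.4]), array([44.4, 74.8]), -43.2)
spool (array([ 534.7, -259. ]), array([60.4, 60.8]), 43.93)
```

View pics/fin.png

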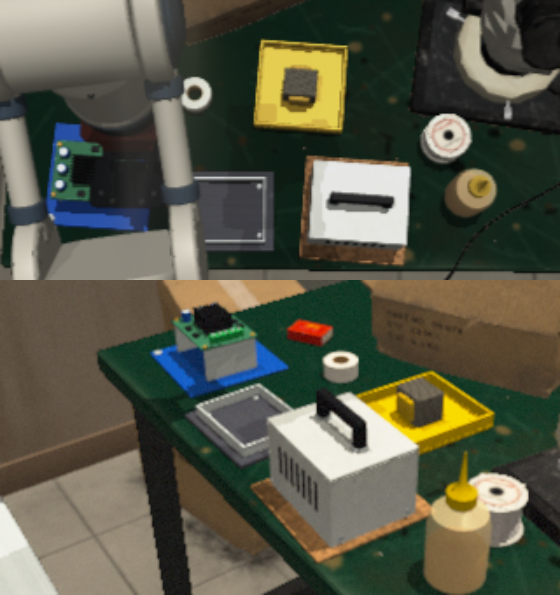

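The final views show the transformer upright in the tray at (300,85), the cover on the cork and the chassis on the mat. The pan, tape, reel and bottle have not been disturbed (the arm partly covers the tape in the top view), and the arm is clear, so I'm handing in.

```bash
python3 -c "
from bench import *
print(job_done())"
```

```text
the job is handed in; nothing more can be done
None
```

The module is apart and handed in at about 40 s of the 72 s: cover on the cork pad, chassis on the blue mat, transformer in the yellow tray, each upright in the last pictures; no verdict was returned.

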